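Lock the sample carousel with its squeeze-tab cap

ROBOT

A 6-joint arm with a two-finger parallel gripper is mounted at the origin on the work surface. World frame = base frame: x ahead of the robot, y to its left, z up, the work surface at z = 0. Lengths are in m, angles in rad, forces in N, time in s.
With the tool pointing down it reaches from about 0.375 to 0.925 m from the base axis. Payload 5.7 kg.
Tool frame: the origin (TCP) lies midway between the tips of the shut fingers; the grasp point (between the pads) lies 19 mm behind it; z points along the fingers, y is the direction in which the jaws open and shut (so a half turn about z gives the same grasp; the last joint's range is limited). The gripper opens to 88 mm and grips with 3 to 60 N. Pads are 20 mm wide; open, the fingers measure 115 mm over their backs; the gripper's body (75 mm by 178 mm) begins 61 mm behind the grasp point.
Start: joints at [1.114, 0.359, 1.51, -0, 1.272, -0.115], TCP at [0.201, 0.565, 0.223] pointing down, gripper open.
Joint ranges: [-2.97, 2.97], [-1.01, 2.36], [0.21, 2.38], [-0.96, 4.11], [0.2, 2.71], [-2.98, 2.98]. Speed limits (rad/s): [2.39, 2.39, 3.14, 3.14, 3.14, 3.14].

INTERFACE

Orientations are given as a unit quaternion [w, x, y, z].
In Python, from bench import telemetry, capture, arm gives the robot as it stands.
- The arm moves only by the shell command python3 -m jog 'ROWS' [FORCE]. ROWS is JSON, a list of rows, each an object with "slide": the shift along the tool's x, y, z scaled (see below), a list of three; "dr": the turn, a rotation vector about the tool's x, y, z scaled (see below), a list of three; "jaw": the opening, from -1 (shut) to 1 (fully open). A call has 1 to 10 rows; each row shifts and turns the commanded pose from where the row before left it, along the tool's axes as they then stand; what a row does not reach is not made up. The controller multiplies each number of a shift by 40 mm and each number of a turn by 0.1 rad. A row lasts 1/12 s, in which the tool goes at most 41.7 mm and 7.16 degrees, less where a joint would pass 70% of its speed; a pose out of reach is approached as far as the arm can. A call with a number of a shift or a turn outside -1 to 1 is refused whole. A call with a gripper value outside its range is refused whole. The fingers move at their own pace and stop on an object; FORCE is the grip in N (left out, the last holds). Time passes only in rows, so rows that do not move let the fingers close. It gives the time, the measured TCP pose, the force and the opening at its end, in the units of the state.
- telemetry.state(): the state, without advancing time (a new reading comes with each control period).
- capture(name): name is "scene" or "top"; returns a dict with "frame" (384x512x3 uint8, blue, green, red), "range_z" (384x512 float32, m along the optical axis (not along the pixel's ray), 0 where there is no reading), "intrinsics" (3x3 intrinsics, pixels), "world_from_camera" (4x4, takes a point from camera to world coordinates). Camera axes: x right, y down, z forward; pixel columns grow to the right and rows downward; lengths in m; the calibration is good to about 2 mm. A picture is of the moment at which its call begins.
- arm.sign_off(): hands the job in, once; it reports no verdict.
The state is a dict: "time_s": time; "q": joint angles; "dq": joint speeds; "joint_efforts": joint torques, N m; "ee_pos": TCP position; "orientation": TCP orientation; "force": force on the tool from outside, world axes, zero at the start; "moment": the same for the moment, N m; "grip_width": finger opening in m.
Only numpy, scipy, OpenCV 4.12 (cv2) and the standard library are available. Lean on these libraries where they do the work, as an engineer would, in place of code of your own. Each camera call takes 0.05 s, during which the arm holds its last target.

TASK

Lock the tray of the carousel sample changer with the blue lock cap: squeeze the cap's two orange tabs together, set it in the hub in the middle of the tray and, pressing gently without forcing it, turn it until its slot drops over the brass drive blade and its flange sits flush on the hub. Then let the tabs spring out under the rim and let go; leave the other things on the bench where they are.

Things in the scene. Friction and masses are not known exactly. Their poses are not given: they have to be found in the camera images.
- cap_center (a point): Centre of the loose blue lock cap, half-way up its 44 mm height (22 mm above its underside), standing upright on the bench; z up, y along the line through its two orange tabs. From below: plug 16 mm high, flange 66 mm in diameter (16 to 20 mm up, white ticks at its x ends), then the tabs (20 to 44 mm up). About 0.085 kg. Works either way round (half a turn).
- tab_grip (a point): Point midway between the two upright orange tabs, 32 mm above the cap's underside, the place to squeeze; axes as cap_center. Each tab is 20 mm wide along x, 5 mm thick, 24 mm high; their outer faces are 44 mm apart along y when free, 33 mm when fully squeezed. Between them a fixed block (24 mm in x, 18 mm in y) rises to 34 mm. Keep fingertips just above the flange.
- cap_foot (a point): Centre of the cap's underside; axes as cap_center. The plug is 48 mm in diameter (41 mm at its tapered foot) and is cut across underneath, along the cap's x axis, by a slot 8 mm wide (mouth 9.5 mm), 8 mm deep. From its sides, 5 to 9.5 mm up, the tabs' square catches stick out to 28.5 mm from the axis, 23 mm when squeezed: unsqueezed they do not pass the hub's rim.
- tab_left (a joint): How far the tab on the cap's +y side is pushed in: 0 = free (sprung out), 0.0055 m = fully squeezed. Its spring pushes back with about 5 N when free and 9 N when fully squeezed; a grip of 15 to 30 N holds both tabs on their stops.
- tab_right (a joint): The same for the tab on the cap's -y side.
- hub_rim (a point): Centre of the hub's round mouth, in the middle of the tray, at rim level, 130 mm above the bench; z up; x, y as the sampler's. Rim 76 mm outside, bore 50 mm through a 5 mm lip, then widening to 62 mm, where the cap's catches spring out. Nothing above the rim stands within 150 mm of the axis. Home, the cap's flange rests on the rim (cap_center 6 mm above this point).
- blade_top (a point): Top of the brass drive blade, 10 mm below the rim in the middle of the bore: 34 mm long, 5 mm thick, 6 mm of it enters the slot. It stands at an unknown angle up to 40 degrees either way from the sampler's x axis (not reported, axes here are the sampler's; feel for it or look from above). A motor holds it. Off the blade the flange stops 6 mm proud; within about 5 degrees the cap drops home.
- sampler: Cream carousel sample changer, fixed to the bench; origin on the bench under the tray's axis, x from front panel to back. Housing 300 mm in x, -150 to +215 mm in y, 68 mm high; tray 256 mm across, vials up to 120 mm high. On its +y side, 182 mm from the axis, the needle tower with an arm along x, 270 mm high (thin tube to 307 mm). The tray turns stiffly; its angle does not matter.
- bottle_cap: White ribbed screw cap of an eluent bottle lying mouth down, 55 mm in diameter, 24 mm high; origin at its underside. Leave alone. It, the lock cap and the beaker may change places.
- beaker: Small glass beaker, 48 mm in diameter, 58 mm high; origin at its underside. Leave alone.
- vial_rack: Green vial rack, 120 by 70 mm, 60 mm high with its vials; origin at its underside. Leave alone.
- wash_bottle: White wash bottle with a red spout, 72 mm in diameter, 206 mm high; origin at its underside. Leave alone.
- reagent_jar: Amber glass jar with a black lid, 60 mm in diameter, 85 mm high; origin at its underside. Leave alone.
- filter_tub: Clear tub with syringe filters, 100 by 75 mm, 45 mm high; origin at its underside. Leave alone.
There are look-alikes about, which are no part of the job. Leave any brown or pink look-alike of the part that bears cap_center alone.

How it is judged:
By the outcome, as a careful person would: the job done as asked, in the order asked, and still so for the second after the job is handed in, with the robot touching nothing.
It also fails if it takes over 58 s, if anything falls off the work surface, if the arm or the gripper's body presses on something with over 40 N, if the wrist force passes 120 N, or if a joint passes its speed limit or range.

## Working session

There is one attempt and no reset: what is moved stays moved. The work goes in short steps, Python scripts to look and compute and a shell command to move; the robot and the scene stay as the last step left them, time stands still between calls to the robot, and variables do not carry over. Pictures are saved under pics/ and viewed, and the job is handed in when it is done.

```bash
ls; mkdir -p pics; python3 - <<'E'
from bench import telemetry, capture
import cv2,numpy as np
print(telemetry.state())
for n in("scene","top"):
    c=capture(n); cv2.imwrite(f"pics/{n}0.png",c["frame"]); print(n,c["intrinsics"],c["world_from_camera"])
    np.savez(f"{n}0.npz",**c)
E
```

```text
pics
{'time_s': 0.0, 'q': array([ 1.11389053e+00,  3.59502914e-01,  1.51144994e+00,  4.51851846e-06,
        1.27249206e+00, -1.15126725e-01]), 'dq': array([ 0.00070588, -0.0002621 , -0.0005933 ,  0.00056999,  0.0013872 ,
       -0.00036262]), 'joint_efforts': array([ 2.42094029e-04, -5.15376878e+01, -2.70726085e+01,  6.75200089e-02,
        3.51284270e-02, -1.37009138e-04]), 'ee_pos': array([0.20080719, 0.56465418, 0.22180418]), 'orientation': array([-2.63362589e-04,  1.70059578e-01,  9.85433347e-01, -8.87897230e-04]), 'force': array([-0.67262183,  0.12774151, -1.0452323 ]), 'moment': array([ 0.03684044, -0.01808991,  0.01848241]), 'grip_width': 0.08780118004086404}
scene [[469.27270075   0.         246.66952809]
 [  0.         469.27270075 187.8450581 ]
 [  0.           0.           1.        ]] [[ 0.71214042  0.5836672  -0.3901136   1.12415148]
 [ 0.70197257 -0.58448127  0.40695965 -0.6255025 ]
 [ 0.00951491 -0.56366146 -0.8259511   1.38184966]
 [ 0.          0.          0.          1.        ]]
top [[438.09454301   0.         260.82211906]
 [  0.         438.09454301 187.44603684]
 [  0.           0.           1.        ]] [[-3.85468803e-03 -9.92900763e-01  1.18883205e-01  3.76691498e-01]
 [-9.99897223e-01  2.18531688e-03 -1.41692769e-02  5.34279840e-04]
 [ 1.38088884e-02 -1.18925605e-01 -9.92807139e-01  1.42611467e+00]
 [ 0.00000000e+00  0.00000000e+00  0.00000000e+00  1.00000000e+00]]
```

View pics/scene0.png

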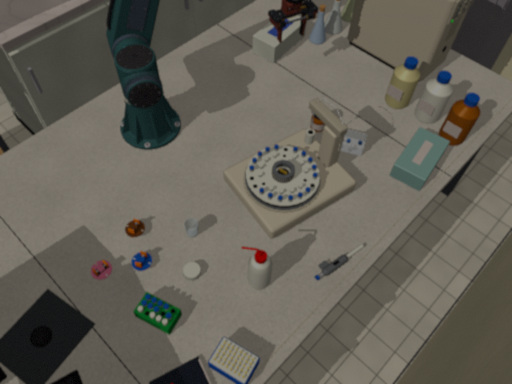

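View pics/top0.png

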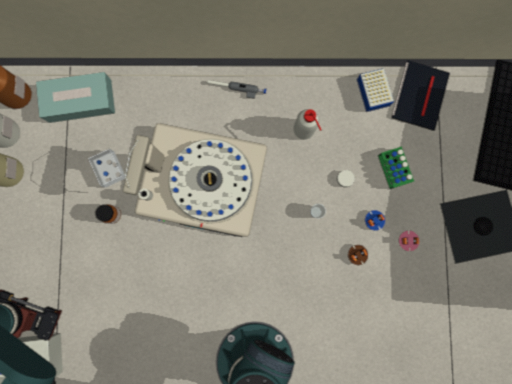

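The top view shows three similar caps: blue at (375,220), brown at (358,255) and pink at (409,241). The task asks for the blue one. The hub is at (210,178), with the brass blade visible in it. I'll enlarge both areas.

```bash
python3 - <<'E'
import cv2,numpy as np
t=np.load("top0.npz")["frame"]; s=np.load("scene0.npz")["frame"]
a=cv2.resize(t[195:275,335:430],(475,400),interpolation=cv2.INTER_CUBIC)
b=cv2.resize(t[155:205,185:235],(300,300),interpolation=cv2.INTER_CUBIC)
c=cv2.resize(s[240:280,120:165],(270,240),interpolation=cv2.INTER_CUBIC)
im=np.zeros((560,790,3),np.uint8); im[:400,:475]=a; im[:300,480:780]=b; im[305:545,480:750]=c
cv2.imwrite("pics/crop0.png",im)
E
```

```text
(no output)
```

View pics/crop0.png

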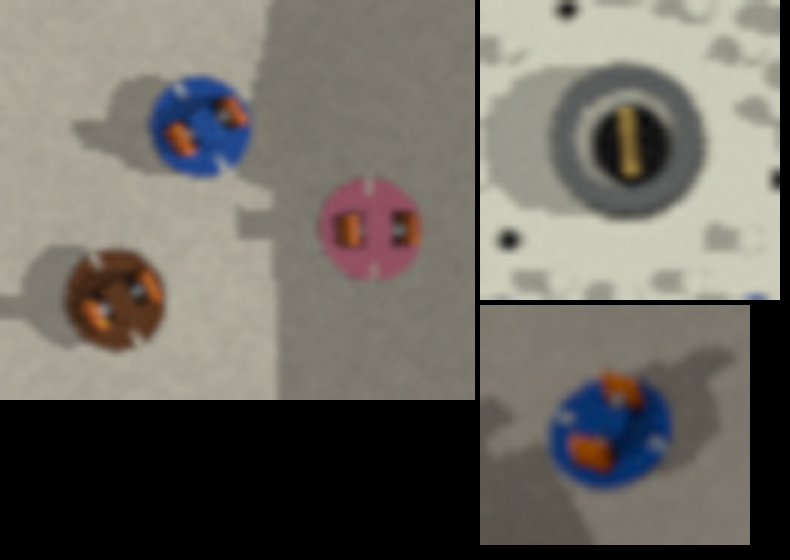

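The enlarged crop confirms it. The blue cap at about (375,220) has a blue flange, orange tabs and white ticks; the other two are brown and pink. The blade in the hub runs almost vertically in the image. Next I'll measure positions in both views.

```bash
cat > h.py <<'E'
import cv2,numpy as np
def ray(c,px,z):
    K=c["intrinsics"];T=c["world_from_camera"]
    px=np.atleast_2d(px).astype(float)
    d=np.c_[(px[:,0]-K[0,2])/K[0,0],(px[:,1]-K[1,2])/K[1,1],np.ones(len(px))]@T[:3,:3].T
    o=T[:3,3]; return o+d*((z-o[2])/d[:,2])[:,None]
def pix(c,P):
    T=np.linalg.inv(c["world_from_camera"]);p=T[:3,:3]@np.asarray(P)+T[:3,3];u=c["intrinsics"]@p;return u[:2]/u[2]
def mask(c,lo,hi,ctr,r):
    h=cv2.cvtColor(c["frame"],cv2.COLOR_BGR2HSV);m=cv2.inRange(h,np.array(lo),np.array(hi))
    k=np.zeros_like(m);cv2.circle(k,tuple(int(v) for v in ctr),r,255,-1);return m&k
def blobs(m,mn=4):
    n,l,s,ce=cv2.connectedComponentsWithStats(m);o=[(s[i,4],ce[i]) for i in range(1,n) if s[i,4]>=mn];return sorted(o,key=lambda t:-t[0])
E
python3 - <<'E'
from h import *
for n,ctr,r in(("top",(375,220),13),("scene",(142,260),13)):
    c=dict(np.load(n+"0.npz"))
    mb=mask(c,(100,120,40),(130,255,255),ctr,r); mo=mask(c,(3,130,90),(20,255,255),ctr,r)
    cn=max(cv2.findContours(cv2.morphologyEx(mb|mo,cv2.MORPH_CLOSE,np.ones((5,5))),0,1)[0],key=cv2.contourArea)
    w=ray(c,cn[:,0],0.020); (cx,cy),R=cv2.minEnclosingCircle((w[:,:2]*1000).astype(np.float32)); e=cv2.fitEllipse((w[:,:2]*1000).astype(np.float32))
    print(n,"flange",cx,cy,R,e)
    bl=blobs(mo)
    for a,ce in bl: print(" orange",a,ce,ray(c,ce,0.036)[0])
    if len(bl)>1:
        p,q=ray(c,bl[0][1],.04)[0],ray(c,bl[1][1],.04)[0];d=p-q;print(" mid",(p+q)/2,"sep",np.hypot(*d[:2]),"yaw of y axis",np.degrees(np.arctan2(d[1],d[0]))%180)
    mw=mask(c,(0,0,150),(180,70,255),ctr,11)
    for a,ce in blobs(mw,2): print(" white",a,ce,ray(c,ce,0.02)[0])
c=dict(np.load("top0.npz"));print("ranges",)
# hub
h=mask(c,(0,0,70),(180,60,140),(210,178),16)
for n,ctr in(("top",(210,178)),("scene",(284,171))):
    c=dict(np.load(n+"0.npz"))
    m=mask(c,(15,80,60),(35,255,255),ctr,9);ys,xs=np.nonzero(m)
    w=ray(c,np.c_[xs,ys],0.120)[:,:2];mu=w.mean(0);u,s,v=np.linalg.svd(w-mu);pr=(w-mu)@v[0]
    print(n,"blade",mu,len(xs),"ang",np.degrees(np.arctan2(v[0,1],v[0,0]))%180,"len",np.ptp(pr),"wid",np.ptp((w-mu)@v[1]))
    z=c["range_z"][int(ctr[1])-1:int(ctr[1])+2,int(ctr[0])-1:int(ctr[0])+2];print(z)
E
```

```text
top flange 438.3317565917969 -384.8824462890625 30.934814453125 ((438.7379455566406, -384.5646667480469), (56.865177154541016, 58.52619552612305), 154.35179138183594)
 orange 18 [370.77777778 222.16666667] [ 0.43128558 -0.36824038  0.036     ]
 orange 10 [381.3 216.9] [ 0.44789576 -0.40241334  0.036     ]
 mid [ 0.43940968 -0.38421656  0.04      ] sep 0.03788658312649929 yaw of y axis 115.92263595894899
 white 7 [379.57142857 228.57142857] [ 0.41131826 -0.40010987  0.02      ]
 white 4 [382.5 212.5] [ 0.4628711  -0.41145407  0.02      ]
 white 2 [370.5 212. ] [ 0.46459896 -0.3726918   0.02      ]
scene flange 439.75439453125 -387.8687438964844 32.570735931396484 ((440.8449401855469, -389.315185546875), (57.72822570800781, 60.37662124633789), 29.15347671508789)
 orange 22 [137.86363636 263.95454545] [ 0.45008412 -0.40683981  0.036     ]
 orange 18 [143.05555556 253.11111111] [ 0.43199416 -0.3720888   0.036     ]
 mid [ 0.44306941 -0.39016583  0.04      ] sep 0.0390610980290468 yaw of y axis 117.49965093539652
ranges
top blade [0.56036918 0.13702204] 40 ang 5.7382798630655145 len 0.03385589687130587 wid 0.010308274743056102
[[1.324025  1.3298452 1.3396131]
 [1.3150326 1.3316642 1.3269612]
 [1.3175212 1.3256193 1.3309886]]
scene blade [0.56478006 0.1302005 ] 32 ang 0.7790430122610279 len 0.0332279182759636 wid 0.013989181650999567
[[1.5733172 1.569226  1.5892768]
 [1.5694015 1.5705916 1.5614246]
 [1.5708945 1.5705152 1.5643889]]
```

```bash
python3 - <<'E'
from h import *
c=dict(np.load("top0.npz"));f=c["frame"]
hsv=cv2.cvtColor(f,cv2.COLOR_BGR2HSV)
print(hsv[178,192:230].tolist()); 
# back-projected heights near hub
T=c["world_from_camera"];K=c["intrinsics"]
for u in range(192,230,2):
    z=c["range_z"][178,u];p=T[:3,:3]@(z*np.array([(u-K[0,2])/K[0,0],(178-K[1,2])/K[1,1],1]))+T[:3,3];print(u,p.round(4))
for col,ctr in (((100,120,40),(375,220)),):
    pass
E
```

```text
[[28, 22, 153], [30, 20, 153], [30, 22, 154], [28, 22, 148], [33, 18, 127], [45, 5, 100], [80, 8, 94], [75, 5, 97], [42, 11, 114], [30, 16, 141], [30, 21, 145], [30, 22, 103], [23, 21, 49], [90, 24, 21], [150, 24, 21], [20, 77, 30], [20, 144, 78], [20, 150, 121], [20, 148, 102], [20, 127, 52], [0, 14, 18], [100, 38, 20], [75, 24, 21], [15, 32, 32], [60, 9, 58], [40, 9, 85], [60, 5, 93], [90, 5, 94], [75, 5, 93], [40, 8, 98], [30, 21, 132], [28, 23, 180], [32, 23, 201], [32, 23, 203], [32, 23, 204], [33, 23, 204], [32, 24, 204], [30, 23, 203]]
192 [0.5649 0.1913 0.1007]
194 [0.5652 0.1856 0.0983]
196 [0.5606 0.1751 0.1308]
198 [0.5604 0.169  0.1319]
200 [0.5603 0.163  0.1323]
202 [0.565  0.161  0.0995]
204 [0.5646 0.1546 0.1023]
206 [0.5634 0.1476 0.1103]
208 [0.5644 0.1423 0.1036]
210 [0.5641 0.1361 0.1053]
212 [0.564  0.13   0.1058]
214 [0.5645 0.1242 0.1026]
216 [0.5642 0.1179 0.1044]
218 [0.5605 0.1097 0.1306]
220 [0.5611 0.104  0.1262]
222 [0.5644 0.0998 0.1027]
224 [0.5646 0.0939 0.1011]
226 [0.5648 0.0878 0.1001]
228 [0.5649 0.0818 0.0987]
```

```bash
python3 - <<'E'
from h import *
out=[]
for n,ctr in(("top",(210,178)),("scene",(283,172))):
    c=dict(np.load(n+"0.npz"));K=c["intrinsics"];T=c["world_from_camera"]
    v,u=np.mgrid[0:384,0:512];z=c["range_z"]
    P=np.stack([(u-K[0,2])/K[0,0]*z,(v-K[1,2])/K[1,1]*z,z],-1)@T[:3,:3].T+T[:3,3]
    near=np.hypot(P[...,0]-.561,P[...,1]-.135)<.048
    g=mask(c,(0,0,40),(180,28,122),ctr,22)
    # outer rim contour from grey/dark mask incl. bore
    m=mask(c,(0,0,0),(180,16,125),ctr,15 if n=="top" else 17)
    m=cv2.morphologyEx(m,cv2.MORPH_CLOSE,np.ones((7,7)));m=cv2.morphologyEx(m,cv2.MORPH_OPEN,np.ones((5,5)))
    cn=max(cv2.findContours(m,0,1)[0],key=cv2.contourArea);w=ray(c,cn[:,0],.130)[:,:2]
    print(n,"color",[np.round(x,4) for x in cv2.fitEllipse((w*1000).astype(np.float32))])
    r=near&(P[...,2]>.121)&(P[...,2]<.14);print(" depth",r.sum(),P[r].mean(0),[np.round(x,2) for x in cv2.fitEllipse(np.float32(P[r][:,:2]*1000)[cv2.convexHull(np.float32(P[r][:,:2]*1000),returnPoints=False)[:,0]])])
    # cap by depth
    r=(np.hypot(P[...,0]-.440,P[...,1]+.386)<.045)&(P[...,2]>.012);q=np.float32(P[r][:,:2]*1000);print(" cap depth",r.sum(),q.mean(0),cv2.minEnclosingCircle(q), P[r][:,2].max())
    o=c["frame"].copy();cv2.drawContours(o,[cn],-1,(0,0,255),1);out.append(cv2.resize(o[ctr[1]-32:ctr[1]+33,ctr[0]-32:ctr[0]+33],(390,390),interpolation=0))
cv2.imwrite("pics/hub1.png",np.hstack(out))
# housing edges top view
E
```

```text
top color [array([561.0016, 136.8927]), array([71.5886, 73.689 ]), np.float64(127.5046)]
 depth 313 [0.56084564 0.13759429 0.12969071] [array([561.93, 138.07]), array([75.55, 76.48]), np.float64(108.62)]
 cap depth 325 [ 439.0651  -383.04285] ((439.4168701171875, -384.6387939453125), 33.248382568359375) 0.04770694412003862
scene color [array([564.5917, 130.4905]), array([67.0027, 71.9534]), np.float64(38.6187)]
 depth 234 [0.56503808 0.12992765 0.12886411] [array([563.84, 132.19]), array([75.4 , 80.38]), np.float64(34.63)]
 cap depth 312 [ 442.6604 -390.4553] ((439.0208740234375, -390.92901611328125), 34.14588165283203) 0.04934113091209413
```

View pics/hub1.png

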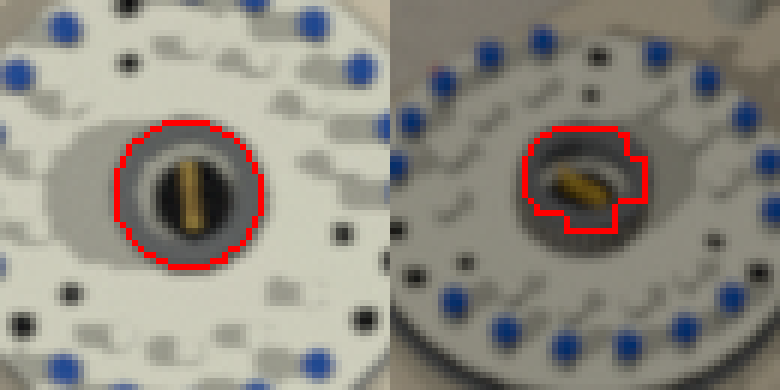

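The two views differ by a nearly constant (+2,-5) mm, and the cap-to-hub vector agrees between them at about (123,521) mm. The cap's x axis is at about 27° and the blade at about 3-6°. For the grasp I'll use the mean of the views, then check against the gripper up close.

```bash
cat > plan.py <<'E'
import sys,numpy as np
from bench import telemetry
from scipy.spatial.transform import Rotation as R
def main(x,y,z,yaw=None):
    s=telemetry.state();q=s["orientation"];r=R.from_quat([q[1],q[2],q[3],q[0]]);M=r.as_matrix()
    d=M.T@(np.array([x,y,z])-s["ee_pos"])/.04
    ty=np.degrees(np.arctan2(M[1,1],M[0,1]))
    print("t",round(s["time_s"],2),"pos",s["ee_pos"].round(4),"toolY",ty.round(1),"tilt",np.degrees(np.arccos(-M[2,2])).round(2),"F",s["force"].round(1),"w",round(s["grip_width"],4),"q",s["q"].round(2))
    print("slide total",d.round(3),"max",abs(d).max().round(2), "norm rows",(np.linalg.norm(d)).round(2))
    if yaw is not None: print("drz total",round(-np.radians((yaw-ty+180)%360-180)/.1,2))
a=[float(v) for v in sys.argv[1:]]; main(*a)
E
python3 plan.py 0.42 0.10 0.33
```

```text
t 0.1 pos [0.2008 0.5647 0.2219] toolY 70.4 tilt 0.1 F [-0.  -0.4 -0.1] w 0.0878 q [ 1.11  0.36  1.51 -0.    1.27 -0.12]
slide total [-9.056 -9.114 -2.689] max 9.11 norm rows 13.13
```

```bash
python3 -m jog '[{"slide":[0,0,-0.9],"dr":[0,0,0],"jaw":1},{"slide":[0,0,-0.9],"dr":[0,0,0],"jaw":1},{"slide":[0,0,-0.9],"dr":[0,0,0],"jaw":1},{"slide":[-0.6,-0.6,0],"dr":[0,0,0],"jaw":1},{"slide":[-0.7,-0.7,0],"dr":[0,0,0],"jaw":1},{"slide":[-0.7,-0.7,0],"dr":[0,0,0],"jaw":1},{"slide":[-0.7,-0.7,0],"dr":[0,0,0],"jaw":1},{"slide":[-0.7,-0.7,0],"dr":[0,0,0],"jaw":1},{"slide":[-0.7,-0.7,0],"dr":[0,0,0],"jaw":1},{"slide":[-0.7,-0.7,0],"dr":[0,0,0],"jaw":1}]' && python3 plan.py 0.42 0.10 0.33
```

```text
time_s: 0.93
ee_pos: [0.3177, 0.3181, 0.3304]
orientation: [-0.0, 0.17, 0.985, -0.0]
force: [0.9, -0.2, 0.7]
grip_width: 0.0875
t 0.93 pos [0.3177 0.3181 0.3304] toolY 70.5 tilt 0.03 F [ 0.9 -0.2  0.7] w 0.0875 q [ 0.63  0.05  1.65 -0.    1.45 -0.6 ]
slide total [-4.236 -4.283  0.011] max 4.28 norm rows 6.02
```

```bash
python3 -m jog '[{"slide":[-0.7,-0.7,0],"dr":[0,0,0],"jaw":1},{"slide":[-0.7,-0.7,0],"dr":[0,0,0],"jaw":1},{"slide":[-0.7,-0.7,0],"dr":[0,0,0],"jaw":1},{"slide":[-0.7,-0.7,0],"dr":[0,0,0],"jaw":1},{"slide":[-0.7,-0.7,0],"dr":[0,0,0],"jaw":1},{"slide":[-0.7,-0.7,0],"dr":[0,0,0],"jaw":1}]' && python3 plan.py 0.44 -0.387 0.20 -63.5
```

```text
time_s: 1.43
ee_pos: [0.4197, 0.1035, 0.3305]
orientation: [-0.0, 0.17, 0.985, -0.0]
force: [1.1, -0.0, -0.5]
grip_width: 0.0879
t 1.43 pos [0.4197 0.1035 0.3305] toolY 70.4 tilt 0.01 F [ 1.1 -0.  -0.5] w 0.0879 q [ 0.08  0.02  1.68 -0.    1.45 -1.15]
slide total [ -4.59  -11.383   3.263] max 11.38 norm rows 12.7
drz total 23.37
```

```bash
python3 -m jog '[{"slide":[-0.38,-0.95,0],"dr":[0,0,0],"jaw":1},{"slide":[-0.38,-0.95,0],"dr":[0,0,0],"jaw":1},{"slide":[-0.38,-0.95,0],"dr":[0,0,0],"jaw":1},{"slide":[-0.38,-0.95,0],"dr":[0,0,0],"jaw":1},{"slide":[-0.38,-0.95,0],"dr":[0,0,0],"jaw":1},{"slide":[-0.38,-0.95,0],"dr":[0,0,0],"jaw":1},{"slide":[-0.38,-0.95,0],"dr":[0,0,0],"jaw":1},{"slide":[-0.38,-0.95,0],"dr":[0,0,0],"jaw":1},{"slide":[-0.38,-0.95,0],"dr":[0,0,0],"jaw":1},{"slide":[-0.38,-0.95,0],"dr":[0,0,0],"jaw":1}]' && python3 -m jog '[{"slide":[-0.4,-0.95,0],"dr":[0,0,0],"jaw":1},{"slide":[-0.4,-0.93,0],"dr":[0,0,0],"jaw":1},{"slide":[0,0,0.5],"dr":[0,0,1],"jaw":1},{"slide":[0,0,0.5],"dr":[0,0,1],"jaw":1},{"slide":[0,0,0.5],"dr":[0,0,1],"jaw":1},{"slide":[0,0,0.5],"dr":[0,0,1],"jaw":1},{"slide":[0,0,0.5],"dr":[0,0,1],"jaw":1},{"slide":[0,0,0.5],"dr":[0,0,1],"jaw":1},{"slide":[0,0,0.2],"dr":[0,0,1],"jaw":1},{"slide":[0,0,0],"dr":[0,0,1],"jaw":1}]' && python3 -m jog '[{"slide":[0,0,0],"dr":[0,0,1],"jaw":1},{"slide":[0,0,0],"dr":[0,0,1],"jaw":1},{"slide":[0,0,0],"dr":[0,0,1],"jaw":1},{"slide":[0,0,0],"dr":[0,0,1],"jaw":1},{"slide":[0,0,0],"dr":[0,0,1],"jaw":1},{"slide":[0,0,0],"dr":[0,0,1],"jaw":1},{"slide":[0,0,0],"dr":[0,0,1],"jaw":1},{"slide":[0,0,0],"dr":[0,0,1],"jaw":1},{"slide":[0,0,0],"dr":[0,0,1],"jaw":1},{"slide":[0,0,0],"dr":[0,0,1],"jaw":1}]' && python3 plan.py 0.44 -0.387 0.12 -63.5
```

```text
time_s: 2.27
ee_pos: [0.4348, -0.3055, 0.3303]
orientation: [-0.0, 0.17, 0.985, 0.0]
force: [0.9, 0.8, -0.6]
grip_width: 0.0876
time_s: 3.1
ee_pos: [0.4388, -0.3834, 0.1995]
orientation: [-0.003, 0.542, 0.84, 0.001]
force: [0.1, 0.3, 0.3]
grip_width: 0.0879
time_s: 3.93
ee_pos: [0.4401, -0.3848, 0.2022]
orientation: [-0.0, 0.879, 0.477, -0.0]
force: [0.5, 0.3, 0.0]
grip_width: 0.0875
t 3.93 pos [ 0.4401 -0.3848  0.2022] toolY -33.0 tilt 0.06 F [0.5 0.3 0. ] w 0.0875 q [-0.84  0.36  1.57 -0.    1.22 -0.26]
slide total [-0.047  0.029  2.056] max 2.06 norm rows 2.06
drz total 5.32
```

```bash
python3 -m jog '[{"slide":[0,0,0.2],"dr":[0,0,1],"jaw":1},{"slide":[0,0,0.4],"dr":[0,0,1],"jaw":1},{"slide":[0,0,0.4],"dr":[0,0,1],"jaw":1},{"slide":[0,0,0.4],"dr":[0,0,1],"jaw":1},{"slide":[0,0,0.4],"dr":[0,0,1],"jaw":1},{"slide":[0,0,0.3],"dr":[0,0,0.3],"jaw":1},{"slide":[0,0,0],"dr":[0,0,0],"jaw":1}]' && python3 plan.py 0.44 -0.387 0.12 -63.5; python3 - <<'E'
from bench import capture
from h import *
ims=[]
for n,ctr in(("top",(375,220)),("scene",(142,255))):
    c=capture(n);np.savez(n+"1.npz",**c);o=cv2.resize(c["frame"][ctr[1]-40:ctr[1]+40,ctr[0]-40:ctr[0]+40],(400,400),interpolation=cv2.INTER_CUBIC);ims.append(o)
cv2.imwrite("pics/pre1.png",np.hstack(ims))
E
```

```text
time_s: 4.52
ee_pos: [0.4387, -0.3834, 0.1158]
orientation: [-0.002, 0.973, 0.232, -0.001]
force: [-0.2, 1.4, -0.0]
grip_width: 0.0882
t 4.52 pos [ 0.4387 -0.3834  0.1158] toolY -63.1 tilt 0.32 F [-0.2  1.4 -0. ] w 0.0882 q [-0.84  0.45  1.66 -0.    1.04  0.27]
slide total [-0.013  0.094 -0.105] max 0.1 norm rows 0.14
drz total 0.06
```

View pics/pre1.png

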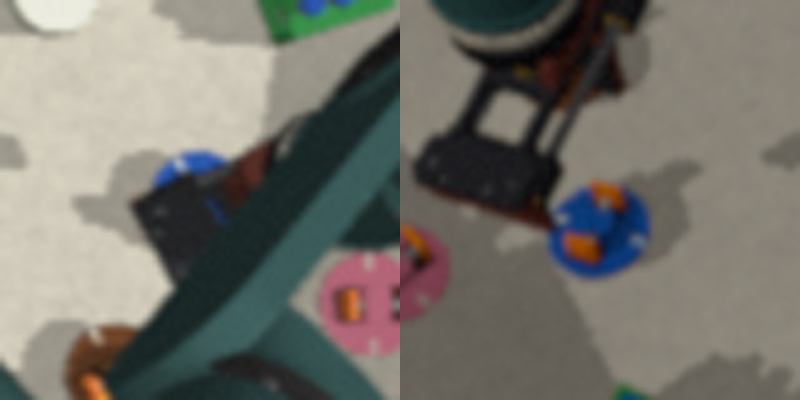

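```bash
python3 - <<'E'
from h import *
c=dict(np.load("scene1.npz"));p=np.array([.4387,-.3834,.1158]);ey=np.array([np.cos(np.radians(-63.1)),np.sin(np.radians(-63.1)),0])
for q in(p,p+.044*ey,p-.044*ey,p+.089*ey+[0,0,.08],p-.089*ey+[0,0,.08]):
    u=pix(c,q);print(u,(u-[102,215])*5+[400,0])
E
```

```text
[136.88814237 245.03822813] [574.44071183 150.19114065]
[130.49072136 257.69956932] [542.45360682 213.49784662]
[143.0739909  232.79561679] [605.36995451  88.97808397]
[117.73162443 259.03602891] [478.65812217 220.18014453]
[144.82675227 207.05899908] [614.13376137 -39.7050046 ]
```

The projected fingertip at crop (542,213) is close to the seen tip corner at (550,228), so the gripper is aligned over the blue cap in y. The small residual favours the top camera. I'll descend to just above the flange.

```bash
python3 plan.py 0.4395 -0.3855 0.0245 -63.5;  python3 -m jog '[{"slide":[0,0.05,0.4],"dr":[0,0,0.06],"jaw":1},{"slide":[0,0,0.5],"dr":[0,0,0],"jaw":1},{"slide":[0,0,0.5],"dr":[0,0,0],"jaw":1},{"slide":[0,0,0.5],"dr":[0,0,0],"jaw":1},{"slide":[0,0,0.2],"dr":[0,0,0],"jaw":1},{"slide":[0,0,0],"dr":[0,0,0],"jaw":1}]'; python3 plan.py 0.4395 -0.3855 0.0245 -63.5
```

```text
t 4.62 pos [ 0.44   -0.3848  0.1183] toolY -63.0 tilt 0.09 F [ 0.   0.2 -0.2] w 0.0878 q [-0.84  0.45  1.66 -0.    1.04  0.26]
slide total [-0.019  0.014  2.345] max 2.34 norm rows 2.34
drz total 0.09
time_s: 5.12
ee_pos: [0.4407, -0.3863, 0.0337]
orientation: [-0.001, 0.973, 0.23, -0.001]
force: [0.2, 0.2, 0.6]
grip_width: 0.0875
t 5.12 pos [ 0.4407 -0.3863  0.0337] toolY -63.4 tilt 0.13 F [0.2 0.2 0.6] w 0.0875 q [-0.84  0.56  1.72 -0.    0.86  0.27]
slide total [-0.017 -0.031  0.231] max 0.23 norm rows 0.23
drz total 0.02
```

```bash
python3 -m jog '[{"slide":[0,0,0.22],"dr":[0,0,0],"jaw":1},{"slide":[0,0,0],"dr":[0,0,0],"jaw":1},{"slide":[0,0,0],"dr":[0,0,0],"jaw":1}]';  python3 -m jog '[{"slide":[0,0,0],"dr":[0,0,0],"jaw":-1},{"slide":[0,0,0],"dr":[0,0,0],"jaw":-1},{"slide":[0,0,0],"dr":[0,0,0],"jaw":-1},{"slide":[0,0,0],"dr":[0,0,0],"jaw":-1},{"slide":[0,0,0],"dr":[0,0,0],"jaw":-1},{"slide":[0,0,0],"dr":[0,0,0],"jaw":-1}]' 24; python3 plan.py 0.44 -0.386 0.0245 -63.5
```

```text
time_s: 5.37
ee_pos: [0.4416, -0.3873, 0.0266]
orientation: [0.0, 0.973, 0.23, 0.0]
force: [0.0, -0.0, -0.6]
grip_width: 0.0876
time_s: 5.87
ee_pos: [0.4413, -0.387, 0.0261]
orientation: [0.0, 0.973, 0.23, 0.0]
force: [0.1, 0.2, 0.4]
grip_width: 0.0514
t 5.87 pos [ 0.4413 -0.387   0.0261] toolY -63.4 tilt 0.02 F [0.1 0.2 0.4] w 0.0514 q [-0.84  0.58  1.72 -0.    0.85  0.27]
slide total [-0.019 -0.037  0.039] max 0.04 norm rows 0.06
drz total 0.01
```

```bash
python3 -m jog '[{"slide":[0,0,0],"dr":[0,0,0],"jaw":-1},{"slide":[0,0,0],"dr":[0,0,0],"jaw":-1},{"slide":[0,0,0],"dr":[0,0,0],"jaw":-1},{"slide":[0,0,0],"dr":[0,0,0],"jaw":-1},{"slide":[0,0,0],"dr":[0,0,0],"jaw":-1},{"slide":[0,0,0],"dr":[0,0,0],"jaw":-1}]' 24; python3 plan.py 0.44 -0.386 0.0245 -63.5
```

```text
time_s: 6.37
ee_pos: [0.4414, -0.387, 0.0262]
orientation: [0.0, 0.973, 0.23, 0.0]
force: [-1.1, 0.2, 5.2]
grip_width: 0.0319
t 6.37 pos [ 0.4414 -0.387   0.0262] toolY -63.4 tilt 0.02 F [-1.1  0.2  5.2] w 0.0319 q [-0.84  0.58  1.72 -0.    0.85  0.27]
slide total [-0.019 -0.038  0.042] max 0.04 norm rows 0.06
drz total 0.01
```

The width is 32 mm, so both tabs are squeezed. Now I'll lift a little and check.

```bash
python3 -m jog '[{"slide":[0,0,-0.2],"dr":[0,0,0],"jaw":-1},{"slide":[0,0,-0.5],"dr":[0,0,0],"jaw":-1},{"slide":[0,0,-0.8],"dr":[0,0,0],"jaw":-1},{"slide":[0,0,-0.8],"dr":[0,0,0],"jaw":-1},{"slide":[0,0,-0.8],"dr":[0,0,0],"jaw":-1},{"slide":[0,0,-0.8],"dr":[0,0,0],"jaw":-1},{"slide":[0,0,-0.8],"dr":[0,0,0],"jaw":-1},{"slide":[0,0,-0.3],"dr":[0,0,0],"jaw":-1},{"slide":[0,0,0],"dr":[0,0,0],"jaw":-1}]'; python3 plan.py 0.562 0.136 0.23 -86; python3 - <<'E'
from bench import capture
from h import *
c=capture("scene");np.savez("scene2.npz",**c);u=pix(c,[.441,-.387,.21]).astype(int);x,y=max(u[0]-40,0),u[1]-40
cv2.imwrite("pics/lift.png",cv2.resize(c["frame"][y:y+80,x:x+80],(480,480),interpolation=cv2.INTER_CUBIC));print(u)
E
```

```text
time_s: 7.12
ee_pos: [0.4429, -0.3886, 0.23]
orientation: [0.003, 0.973, 0.23, 0.002]
force: [0.1, -0.8, -1.0]
grip_width: 0.0319
t 7.12 pos [ 0.4429 -0.3886  0.23  ] toolY -63.4 tilt 0.42 F [ 0.1 -0.8 -1. ] w 0.0319 q [-0.84  0.33  1.53 -0.    1.27  0.27]
slide total [  8.53  -10.397  -0.056] max 10.4 norm rows 13.45
drz total 3.94
[130 230]
```

View pics/lift.png

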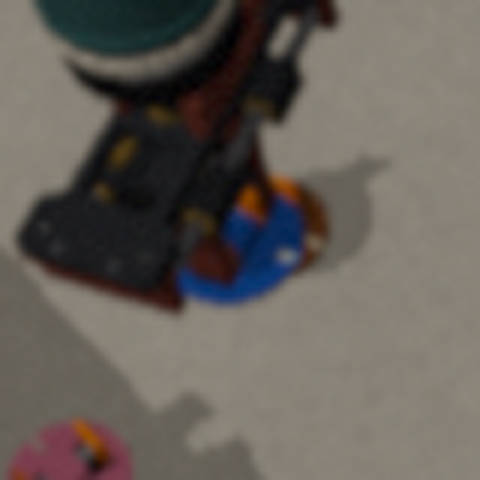

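The cap is held squarely, with the flange and white tick visible below the fingers. Now I'll carry it to the hub.

```bash
python3 -m jog '[{"slide":[0.3,-0.37,0],"dr":[0,0,0],"jaw":-1},{"slide":[0.6,-0.73,0],"dr":[0,0,0],"jaw":-1},{"slide":[0.6,-0.73,0],"dr":[0,0,0],"jaw":-1},{"slide":[0.6,-0.73,0],"dr":[0,0,0],"jaw":-1},{"slide":[0.6,-0.73,0],"dr":[0,0,0],"jaw":-1},{"slide":[0.6,-0.73,0],"dr":[0,0,0],"jaw":-1},{"slide":[0.6,-0.73,0],"dr":[0,0,0],"jaw":-1},{"slide":[0.6,-0.73,0],"dr":[0,0,0],"jaw":-1},{"slide":[0.6,-0.73,0],"dr":[0,0,0],"jaw":-1},{"slide":[0.6,-0.73,0],"dr":[0,0,0],"jaw":-1}]' && python3 -m jog '[{"slide":[0.6,-0.73,0],"dr":[0,0,0],"jaw":-1},{"slide":[0.6,-0.73,0],"dr":[0,0,0],"jaw":-1},{"slide":[0.6,-0.73,0],"dr":[0,0,0],"jaw":-1},{"slide":[0.6,-0.73,0],"dr":[0,0,0],"jaw":-1},{"slide":[0.4,-0.5,0],"dr":[0,0,0.5],"jaw":-1},{"slide":[0,0,0],"dr":[0,0,1],"jaw":-1},{"slide":[0,0,0],"dr":[0,0,1],"jaw":-1},{"slide":[0,0,0],"dr":[0,0,1],"jaw":-1},{"slide":[0,0,0],"dr":[0,0,0.4],"jaw":-1},{"slide":[0,0,0],"dr":[0,0,0],"jaw":-1}]';python3 plan.py 0.562 0.136 0.18 -86
```

```text
time_s: 8.0
ee_pos: [0.5195, -0.0345, 0.2237]
orientation: [-0.001, 0.973, 0.23, -0.002]
force: [0.1, -0.3, -0.1]
grip_width: 0.0318
time_s: 8.83
ee_pos: [0.5585, 0.1358, 0.2234]
orientation: [0.0, 0.999, 0.036, -0.002]
force: [0.1, 1.0, -1.5]
grip_width: 0.032
t 8.83 pos [0.5585 0.1358 0.2234] toolY -85.8 tilt 0.25 F [ 0.1  1.  -1.5] w 0.032 q [ 0.12  0.32  1.56 -0.    1.26  1.62]
slide total [9.300e-02 1.000e-03 1.086e+00] max 1.09 norm rows 1.09
drz total 0.03
```

```bash
python3 -m jog '[{"slide":[0.1,0,0.6],"dr":[0,0,0],"jaw":-1},{"slide":[0,0,0.6],"dr":[0,0,0],"jaw":-1},{"slide":[0,0,0.1],"dr":[0,0,0],"jaw":-1},{"slide":[0,0,0],"dr":[0,0,0],"jaw":-1},{"slide":[0,0,0],"dr":[0,0,0],"jaw":-1}]';python3 plan.py 0.562 0.136 0.17 -86
python3 - <<'E'
from bench import capture
from h import *
ims=[]
for n,ctr in(("top",(210,178)),("scene",(284,165))):
    c=capture(n);np.savez(n+"3.npz",**c);ims.append(cv2.resize(c["frame"][ctr[1]-32:ctr[1]+33,ctr[0]-32:ctr[0]+33],(390,390),interpolation=cv2.INTER_CUBIC))
cv2.imwrite("pics/over3.png",np.hstack(ims))
E
```

```text
time_s: 9.25
ee_pos: [0.5635, 0.136, 0.1735]
orientation: [0.0, 0.999, 0.037, -0.001]
force: [-0.0, 0.6, -0.4]
grip_width: 0.0319
t 9.25 pos [0.5635 0.136  0.1735] toolY -85.7 tilt 0.1 F [-0.   0.6 -0.4] w 0.0319 q [ 0.12  0.38  1.61 -0.    1.15  1.61]
slide total [-0.037 -0.003  0.087] max 0.09 norm rows 0.09
drz total 0.05
```

View pics/over3.png

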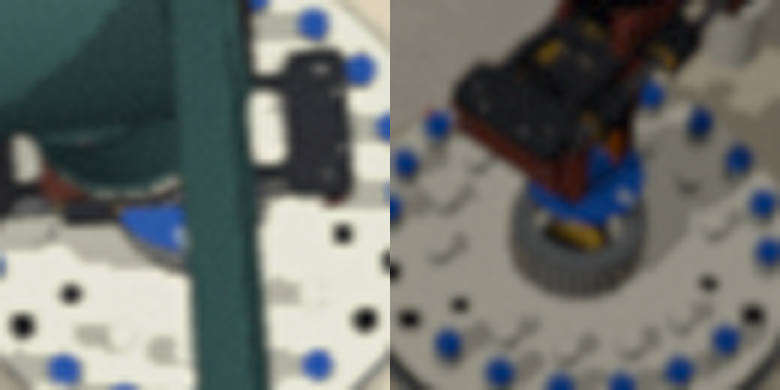

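```bash
cat > fl.py <<'E'
from h import *
from scipy.optimize import least_squares
import sys
def flange(n,f,zf,ctr,guess):
    c=dict(np.load(f));m=mask(c,(100,120,30),(130,255,255),ctr,16)
    m=max(((cv2.connectedComponents(m)[1]==i).astype(np.uint8) for i in range(1,cv2.connectedComponents(m)[0])),key=lambda a:a.sum())
    b=m-cv2.erode(m,np.ones((3,3)))
    cn=max(cv2.findContours(m,0,1)[0],key=cv2.contourArea)[:,0]
    w=ray(c,cn,zf)[:,:2]
    r=least_squares(lambda p:np.hypot(*(w-p).T)-.0325,guess,loss="soft_l1",f_scale=.001)
    print(n,"flange",r.x.round(4),(np.hypot(*(w-r.x).T)*1000).round(0))
    return r.x
if __name__=="__main__":
    flange("scene","scene3.npz",.1675,(287,166),[.563,.134])
    flange("top","top3.npz",.1675,(205,180),[.563,.134])
    flange("scene","scene0.npz",.020,(142,260),[.44,-.386]);flange("top","top0.npz",.020,(375,220),[.44,-.386])
    # hub outer rim in scene view from depth
E
python3 fl.py
```

```text
scene flange [0.5567 0.1334] [13. 10.  8.  9. 11. 14. 17. 20. 24. 28. 24. 25. 23. 25. 27. 27. 30. 32.
 32. 30. 32. 34. 33. 32. 32. 36. 36. 36. 41. 42. 38. 36. 37. 39. 38. 36.
 31. 28. 28. 31. 36. 37. 36. 35. 34. 34. 32. 33. 29. 25. 21. 19. 16. 15.]
top flange [0.5718 0.1498] [22. 25. 26. 27. 28. 32. 33. 35. 37. 37. 40. 40. 40. 41. 41. 38. 35. 33.
 34. 32. 29. 27. 25. 24. 23. 22.]
scene flange [ 0.4432 -0.3926] [34. 32. 30. 32. 32. 30. 27. 22. 22. 24. 27. 30. 29. 28. 28. 28. 29. 27.
 27. 27. 25. 26. 25. 25. 25. 25. 25. 26. 28. 26. 28. 28. 28. 29. 27. 23.
 19. 22. 25. 28. 31. 31. 32. 33. 31. 33. 33. 33. 32. 31. 26. 24. 19. 17.
 18. 17. 17. 17. 21. 26. 29. 32.]
top flange [ 0.4365 -0.3823] [32. 28. 25. 22. 20. 25. 29. 31. 30. 28. 29. 27. 26. 29. 28. 25. 26. 26.
 25. 26. 26. 26. 27. 25. 24. 27. 26. 27. 27. 28. 25. 22. 20. 19. 21. 26.
 30. 31. 32. 31. 30. 33. 33. 30. 27. 23. 20. 17. 15. 14. 16. 19. 21. 26.
 30. 32. 33. 32. 33. 32. 32. 31. 31.]
```

```bash
python3 - <<'E'
from h import *
tcp=np.array([.5635,.136]);a=np.radians(4.3);ex=np.array([np.cos(a),np.sin(a)])
for n,ctr,sg in(("scene",(291,164),1),("top",(208,185),-1)):
    c=dict(np.load(n+"3.npz"));m=mask(c,(0,0,100),(180,110,255),ctr,4);print(n,blobs(m,1))
    print(" expected",pix(c,[*(tcp-.0014*ex+sg*.030*ex),.1675]))
    x0,y0=ctr;print(c["frame"][y0-3:y0+5,x0-4:x0+5].min(-1))
    for a,ce in blobs(m,1): print(ray(c,ce,.1675)[0]-[*(tcp-.0014*ex+sg*.030*ex),.1675])
c=dict(np.load("scene0.npz"));m=mask(c,(0,0,110),(180,110,255),(142,260),12)
for a,ce in blobs(m,1):print(a,ce,ray(c,ce,.02)[0])
E
```

```text
scene [(np.int32(4), array([294.25, 163.25])), (np.int32(4), array([291. , 165.5]))]
 expected [291.56597202 165.49950225]
[[  6   3   9  17   5   5  33  76 102]
 [  3   9   4   7  10   9  30  74 101]
 [ 11   7   9  17  12   5  37  81 101]
 [  5   6  25  48  49  28  48  93 101]
 [  7  10  39  76  83  58  59  97 100]
 [  8   8  33  66  78  68  64  84  97]
 [ 10   8  12  32  46  57  59  76  96]
 [ 10  26  44  39  41  51  57  72  95]]
[ 1.02898072e-04  1.30528309e-02 -2.77555756e-17]
[-1.29766275e-03 -1.30049091e-03 -2.77555756e-17]
top [(np.int32(12), array([207.41666667, 186.        ]))]
 expected [208.5491009  185.91650745]
[[ 45  43  46  45  43  48  50  50  51]
 [ 43  44  52  66  63  55  53  52  50]
 [ 44  45  65 101  99  70  53  50  54]
 [ 45  45  66 105 107  80  56  50  52]
 [ 60  55  59  88 104  85  59  50  51]
 [ 92  82  74  80  89  75  56  50  51]
 [100 100 102  99  85  64  50  51  51]
 [ 98  99 101 102  85  61  51  51  52]]
[-2.36092652e-04  3.26509576e-03 -2.77555756e-17]
50 [137.4  252.48] [ 0.40918426 -0.38043155  0.02      ]
12 [145.83333333 270.25      ] [ 0.47678728 -0.40001161  0.02      ]
2 [149.5 263. ] [ 0.46547372 -0.37632667  0.02      ]
1 [130. 260.] [ 0.41356634 -0.41330716  0.02      ]
1 [138. 271.] [ 0.46145113 -0.41883504  0.02      ]
```

In this view the cap is centred over the hub to within 2-3 mm. The tick checks put the true hub at about (0.5625, 0.134), which is inside the taper's 4.5 mm allowance. I'll descend in small steps and watch the forces.

```bash
python3 plan.py 0.564 0.134 0.158 -86; python3 -m jog '[{"slide":[0.02,0.05,0.1],"dr":[0,0,0],"jaw":-1},{"slide":[0,0,0.15],"dr":[0,0,0],"jaw":-1},{"slide":[0,0,0.1],"dr":[0,0,0],"jaw":-1},{"slide":[0,0,0],"dr":[0,0,0],"jaw":-1},{"slide":[0,0,0],"dr":[0,0,0],"jaw":-1}]';python3 plan.py 0.564 0.134 0.155 -86
```

```text
t 9.35 pos [0.5647 0.1362 0.1748] toolY -85.8 tilt 0.08 F [ 0.6 -0.3  0. ] w 0.0317 q [ 0.12  0.38  1.61 -0.    1.15  1.61]
slide total [-0.022  0.053  0.421] max 0.42 norm rows 0.42
drz total 0.04
time_s: 9.77
ee_pos: [0.5646, 0.1341, 0.1595]
orientation: [0.0, 0.999, 0.037, -0.0]
force: [-0.9, 1.1, -0.9]
grip_width: 0.0318
t 9.77 pos [0.5646 0.1341 0.1595] toolY -85.8 tilt 0.05 F [-0.9  1.1 -0.9] w 0.0318 q [ 0.11  0.39  1.63 -0.    1.12  1.61]
slide total [-0.015  0.002  0.112] max 0.11 norm rows 0.11
drz total 0.04
```

```bash
python3 -m jog '[{"slide":[0,0,0.06],"dr":[0,0,0],"jaw":-1},{"slide":[0,0,0],"dr":[0,0,0],"jaw":-1}]';python3 -m jog '[{"slide":[0,0,0.06],"dr":[0,0,0],"jaw":-1},{"slide":[0,0,0],"dr":[0,0,0],"jaw":-1}]';python3 -m jog '[{"slide":[0,0,0.06],"dr":[0,0,0],"jaw":-1},{"slide":[0,0,0],"dr":[0,0,0],"jaw":-1}]'
```

```text
time_s: 9.93
ee_pos: [0.5648, 0.1342, 0.1572]
orientation: [0.0, 0.999, 0.037, -0.0]
force: [-0.6, -0.2, -0.6]
grip_width: 0.0315
time_s: 10.1
ee_pos: [0.5648, 0.1342, 0.1547]
orientation: [0.0, 0.999, 0.037, -0.0]
force: [0.2, -0.4, -1.5]
grip_width: 0.0315
time_s: 10.27
ee_pos: [0.5647, 0.1342, 0.1523]
orientation: [0.0, 0.999, 0.037, -0.0]
force: [-0.3, 0.2, -1.1]
grip_width: 0.0313
```

```bash
python3 -m jog '[{"slide":[0,0,0.05],"dr":[0,0,0],"jaw":-1},{"slide":[0,0,0],"dr":[0,0,0],"jaw":-1}]';python3 -m jog '[{"slide":[0,0,0.05],"dr":[0,0,0],"jaw":-1},{"slide":[0,0,0],"dr":[0,0,0],"jaw":-1}]';python3 -m jog '[{"slide":[0,0,0.04],"dr":[0,0,0],"jaw":-1},{"slide":[0,0,0],"dr":[0,0,0],"jaw":-1}]'
```

```text
time_s: 10.43
ee_pos: [0.5648, 0.1345, 0.1504]
orientation: [-0.0, 0.999, 0.037, -0.0]
force: [-0.3, 0.8, -0.6]
grip_width: 0.0316
time_s: 10.6
ee_pos: [0.5648, 0.1345, 0.1484]
orientation: [-0.0, 0.999, 0.037, -0.0]
force: [-0.7, 2.4, -1.5]
grip_width: 0.0319
time_s: 10.77
ee_pos: [0.5647, 0.1345, 0.1468]
orientation: [-0.0, 0.999, 0.037, -0.0]
force: [-1.3, 3.9, -1.1]
grip_width: 0.0317
```

```bash
python3 -m jog '[{"slide":[-0.01,-0.025,0],"dr":[0,0,0],"jaw":-1},{"slide":[0,0,0],"dr":[0,0,0],"jaw":-1}]';python3 -m jog '[{"slide":[0,0,0.04],"dr":[0,0,0],"jaw":-1},{"slide":[0,0,0],"dr":[0,0,0],"jaw":-1}]';python3 -m jog '[{"slide":[0,0,0.04],"dr":[0,0,0],"jaw":-1},{"slide":[0,0,0],"dr":[0,0,0],"jaw":-1}]'
```

```text
time_s: 10.93
ee_pos: [0.5645, 0.1348, 0.147]
orientation: [0.0, 0.999, 0.037, 0.0]
force: [-0.0, 0.2, -1.8]
grip_width: 0.0321
time_s: 11.1
ee_pos: [0.5644, 0.1348, 0.1452]
orientation: [0.0, 0.999, 0.037, -0.0]
force: [-0.5, 0.5, -1.4]
grip_width: 0.0317
time_s: 11.27
ee_pos: [0.5643, 0.135, 0.1435]
orientation: [0.0, 0.999, 0.037, -0.0]
force: [0.1, -0.2, -1.1]
grip_width: 0.0318
```

There is no vertical force, and the foot at 0.117 is already below the blade top at 0.120. So the slot is going over the blade.

```bash
python3 -m jog '[{"slide":[0,0,0.03],"dr":[0,0,0],"jaw":-1},{"slide":[0,0,0],"dr":[0,0,0],"jaw":-1}]';python3 -m jog '[{"slide":[0,0,0.03],"dr":[0,0,0],"jaw":-1},{"slide":[0,0,0],"dr":[0,0,0],"jaw":-1}]';python3 -m jog '[{"slide":[0,0,0.03],"dr":[0,0,0],"jaw":-1},{"slide":[0,0,0],"dr":[0,0,0],"jaw":-1}]'
```

```text
time_s: 11.43
ee_pos: [0.5644, 0.1351, 0.1424]
orientation: [0.0, 0.999, 0.037, -0.0]
force: [0.6, 0.1, -2.2]
grip_width: 0.0321
time_s: 11.6
ee_pos: [0.5644, 0.1351, 0.1412]
orientation: [0.0, 0.999, 0.037, -0.0]
force: [-0.8, 0.0, -1.0]
grip_width: 0.0318
time_s: 11.77
ee_pos: [0.5646, 0.1352, 0.1403]
orientation: [0.0, 0.999, 0.037, 0.0]
force: [0.6, -0.9, -0.7]
grip_width: 0.0315
```

```bash
python3 -m jog '[{"slide":[0,0,0.02],"dr":[0,0,0],"jaw":-1},{"slide":[0,0,0],"dr":[0,0,0],"jaw":-1}]';python3 -m jog '[{"slide":[0,0,0.02],"dr":[0,0,0],"jaw":-1},{"slide":[0,0,0],"dr":[0,0,0],"jaw":-1}]'
```

```text
time_s: 11.93
ee_pos: [0.5646, 0.1351, 0.1402]
orientation: [0.0, 0.999, 0.037, 0.0]
force: [-1.2, -0.8, 5.9]
grip_width: 0.0322
time_s: 12.1
ee_pos: [0.5647, 0.1351, 0.1401]
orientation: [0.0, 0.999, 0.037, 0.0]
force: [-2.5, -1.3, 10.3]
grip_width: 0.0319
```

```bash
python3 - <<'E'
from bench import capture
from h import *
c=capture("scene");ctr=(284,168);np.savez("scene4.npz",**c)
cv2.imwrite("pics/seat4.png",cv2.resize(c["frame"][ctr[1]-30:ctr[1]+30,ctr[0]-30:ctr[0]+30],(480,480),interpolation=cv2.INTER_CUBIC))
E
```

```text
(no output)
```

View pics/seat4.png

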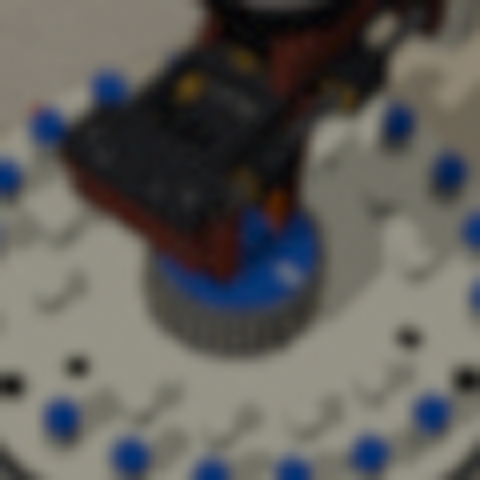

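The cap bottomed out at TCP 0.1401, against 0.1402 predicted for flush, with about 10 N of contact. The picture shows the blue flange lying on the grey rim around (240,270) with no gap. I'll ease the press and open the fingers.

```bash
python3 -m jog '[{"slide":[0,0,-0.015],"dr":[0,0,0],"jaw":-1},{"slide":[0,0,0],"dr":[0,0,0],"jaw":-0.1},{"slide":[0,0,0],"dr":[0,0,0],"jaw":0.3},{"slide":[0,0,0],"dr":[0,0,0],"jaw":0.8},{"slide":[0,0,0],"dr":[0,0,0],"jaw":1},{"slide":[0,0,0],"dr":[0,0,0],"jaw":1},{"slide":[0,0,0],"dr":[0,0,0],"jaw":1},{"slide":[0,0,0],"dr":[0,0,0],"jaw":1},{"slide":[0,0,0],"dr":[0,0,0],"jaw":1}]'; python3 -m jog '[{"slide":[0,0,0],"dr":[0,0,0],"jaw":1},{"slide":[0,0,0],"dr":[0,0,0],"jaw":1},{"slide":[0,0,0],"dr":[0,0,0],"jaw":1}]'
```

```text
time_s: 12.9
ee_pos: [0.5644, 0.1351, 0.1391]
orientation: [0.0, 0.999, 0.037, -0.0]
force: [0.7, 0.0, -0.3]
grip_width: 0.0816
time_s: 13.15
ee_pos: [0.5644, 0.1351, 0.1392]
orientation: [0.0, 0.999, 0.037, -0.0]
force: [-0.1, -0.6, 0.3]
grip_width: 0.0878
```

```bash
python3 -m jog '[{"slide":[0,0,-0.3],"dr":[0,0,0],"jaw":1},{"slide":[0,0,-0.8],"dr":[0,0,0],"jaw":1},{"slide":[0,0,-0.9],"dr":[0,0,0],"jaw":1},{"slide":[0,0,-0.9],"dr":[0,0,0],"jaw":1},{"slide":[0,0,-0.9],"dr":[0,0,0],"jaw":1},{"slide":[0,0,-0.9],"dr":[0,0,0],"jaw":1},{"slide":[0,0.5,0],"dr":[0,0,0],"jaw":1},{"slide":[-0.2,0.9,0],"dr":[0,0,0],"jaw":1},{"slide":[-0.3,0.9,0],"dr":[0,0,0],"jaw":1},{"slide":[-0.3,0.9,0],"dr":[0,0,0],"jaw":1}]'; python3 -m jog '[{"slide":[-0.3,0.9,0],"dr":[0,0,0],"jaw":1},{"slide":[-0.3,0.9,0],"dr":[0,0,0],"jaw":1},{"slide":[-0.3,0.9,0],"dr":[0,0,0],"jaw":1},{"slide":[0,0.9,0],"dr":[0,0,0],"jaw":1},{"slide":[0,0.9,0],"dr":[0,0,0],"jaw":1},{"slide":[0,0,0],"dr":[0,0,0],"jaw":1},{"slide":[0,0,0],"dr":[0,0,0],"jaw":1}]'; python3 - <<'E'
from bench import capture
from h import *
ims=[]
for n,ctr in(("top",(210,178)),("scene",(284,168))):
    c=capture(n);np.savez(n+"5.npz",**c);cv2.imwrite(f"pics/{n}5.png",c["frame"]);ims.append(cv2.resize(c["frame"][ctr[1]-26:ctr[1]+26,ctr[0]-26:ctr[0]+26],(390,390),interpolation=cv2.INTER_CUBIC))
    K=c["intrinsics"];T=c["world_from_camera"];v,u=np.mgrid[0:384,0:512];z=c["range_z"]
    P=np.stack([(u-K[0,2])/K[0,0]*z,(v-K[1,2])/K[1,1]*z,z],-1)@T[:3,:3].T+T[:3,3]
    m=mask(c,(100,120,40),(130,255,255),ctr,11)>0;print(n,"blue z median",np.median(P[m][:,2]),m.sum())
    mo=mask(c,(3,130,60),(18,255,255),ctr,11);bl=blobs(mo)
    print([(int(a),ray(c,ce,.155)[0].round(4)) for a,ce in bl])
    if len(bl)>1: print("sep",np.linalg.norm(ray(c,bl[0][1],.155)-ray(c,bl[1][1],.155)))
cv2.imwrite("pics/done5.png",np.hstack(ims))
E
```

```text
time_s: 13.98
ee_pos: [0.5417, 0.0041, 0.3275]
orientation: [0.0, 0.999, 0.038, 0.0]
force: [0.6, -0.3, 0.7]
grip_width: 0.0876
time_s: 14.57
ee_pos: [0.5192, -0.1786, 0.327]
orientation: [-0.0, 0.999, 0.035, -0.0]
force: [0.0, -0.1, 0.1]
grip_width: 0.0878
top blue z median 0.1355978507496325 236
[(16, array([0.5624, 0.117 , 0.155 ])), (13, array([0.5582, 0.155 , 0.155 ]))]
sep 0.038286706286433145
scene blue z median 0.13475173551430264 157
[(24, array([0.5704, 0.1078, 0.155 ])), (19, array([0.565 , 0.1489, 0.155 ]))]
sep 0.04144429273270066
```

View pics/done5.png

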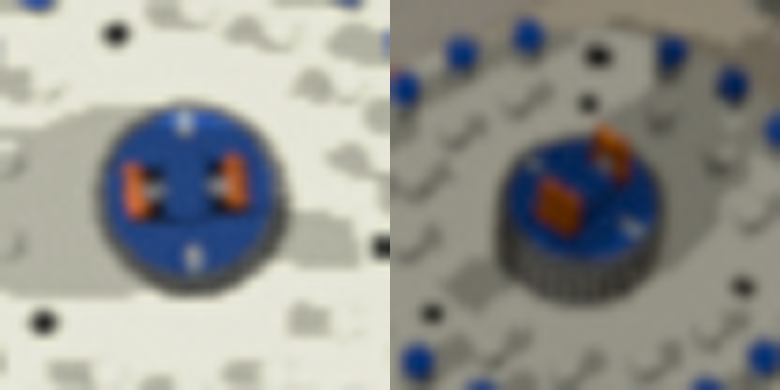

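View pics/top5.png

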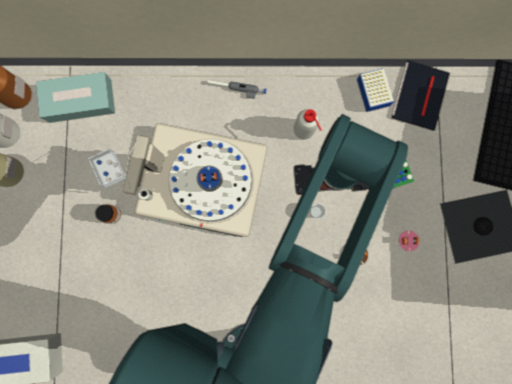

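In both views the cap sits centred on the hub with its flange flush: the measured flange top is 0.135, against 0.134 expected home and 0.140 if proud. The tabs are 38-41 mm apart, as they were when free. Nothing else appears to have moved, so I'm handing in.

```bash
python3 -c "
from bench import arm,telemetry
s=telemetry.state();print(s['time_s'],s['force'],s['dq'].round(3));print(arm.sign_off())"
```

```text
14.6667 [ 0.17806111 -0.32241743  0.59650996] [ 0.023 -0.004  0.005 -0.003 -0.002 -0.001]
the job is handed in; nothing more can be done
None
```

The blue lock cap is seated in the hub with its flange flush and its tabs sprung out. I handed the job in at 14.7 s.

**What I did:** I squeezed the tabs (jaw 32 mm, 24 N) and carried the cap to the hub. On the way I turned it about 22° to the blade angle seen from above. I then lowered it in small steps. The slot went straight over the blade, so no search turn was needed. It stopped on the rim at the predicted flush height (TCP 0.1401 m, against 0.1402) with about 10 N. I eased the press, opened the jaws and backed away.

**Last checks:**
- **Flush:** the flange top measured 0.1356 m in the top view and 0.1348 m in the scene view. Flush is 0.134 m and off the blade would be 0.140 m.
- **Tabs:** they are 38 to 41 mm apart, about the same as when they were free.
- **Robot:** the wrist force was about zero and the arm touched nothing.
- **Other things on the bench:** they look unmoved in the final top view, but I judged this by eye. The arm hid some of the vial rack, the bottle cap and the brown look-alike.

**Disagreements:** the two cameras differed by a few mm, mostly in y. On the way in I felt a side force of about 4 N and shifted 1 mm, which cleared it. I did not tug the cap to test the catches, because the sprung tabs and flush seat already pointed to a lock.

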